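# Load the drilling jig and flip its template over

### The job

Load the drilling jig on the bench by pushing with the fingertips only, without pinching the template or picking anything up: first push the plywood blank along its bay until it is right up against the spine block, then flip the half-raised hinged template over its spine and press it down so that it lies flat on the blank. Leave the other things on the bench where they are.

Things in the scene. Friction and masses are not known exactly. Their poses are not given: they have to be found in the camera images.
- jig: Drilling jig, fixed: plywood base board 170 mm (x) by 330 mm (y from -190 to +140), 12 mm thick. Origin on its underside, straight below the middle of the hinge axis. x along the spine, z up; blank's bay on the -y side, template starts on the +y side. The hinge sits on a spine block 130 mm long (x), 24 mm wide (y -12 to +12), top at z = 30 mm.
- spine (a point): Midpoint of the hinge axis, 33 mm above the jig's underside; same axes as the jig.
- bay (a point): Where the origin of the blank is when it is home, right up against the block: y = -57 mm, z = 12 mm in the jig frame, on the base board. Two guide strips, 14 mm wide, tops 10 mm above the board, run along the jig's y from the block out to y = -147 mm and leave a channel 115 mm wide centred on x = 0, open at its outer (-y) end.
- leaf (a joint): Template's hinge angle about the jig's x axis, rad: 0 = flat on the +y side, 1.57 = upright, 3.14 = flat on the -y side, on the blank. Starts half-raised, 0.55 to 1.05. The hinge is stiff (friction 0.13 N m): it stays where it is left at any angle, does not fall, and must be pushed all the way, with about 1 to 3 N at the free edge.
- template: The hinged template: dark rigid hardboard panel 110 mm along the spine, 6 mm thick, reaching 120 mm from the hinge axis, with four steel drill bushes. Origin on the hinge axis, x along the spine, y from hinge to free edge (mid-thickness), z the face that looks up at joint angle 0 and down when flipped. About 0.09 kg.
- template_edge (a point): Middle of the template's free edge, 120 mm from the hinge axis, mid-thickness.
- blank: Loose plain plywood blank 110 mm (x) by 90 mm (y) by 18 mm thick, about 0.11 kg, lying flat on the base board in the channel between the guide strips, 2.5 mm play on each side. Origin: centre of its underside, axes as the jig's. It starts 15 to 40 mm short of the spine block.
- clamps: Bystander: two purple spring clamps lying crossed, each about 160 mm long, 39 mm high together. Origin under the crossing.
- jar: Bystander: small glass jar with a steel screw lid, 60 mm diameter, 67 mm high. Origin: centre of its underside.
- roller: Bystander: white plastic roller standing on end, 44 mm diameter, 75 mm high. Origin: centre of its underside.
- bench_hook: Bystander: steel bench hook, plate 90 by 160 by 5 mm with a 28 mm high lip along one short side. Origin: centre of its underside.
Not all that is in view belongs to the job. What is meant by the blank is not green or purple, and is the smaller of those in its own colour.

How it is judged (in metres and radians):
On the way, in this order (a step that is already met when the one before it is completed fails the run):
1. the blank is right up against the spine block, the template not yet flipped (y of blank in the frame of jig above -0.0605 m and z of blank in the frame of jig below 0.016 m and value of joint leaf below 1.5 rad), for 0.2 s.
2. the template has been flipped over its spine and lies flat on the blank (y of blank in the frame of jig above -0.0605 m and value of joint leaf above 3.07 rad), for 0.2 s.
At the end, for the whole second after the job is handed in: The blank lies flat in the bay within 3.5 mm of the spine block, the template is flipped over and flat on it (hinge above 3.07 rad, within 4 degrees of flat), and both are at rest (all of step 2 and z of blank in the frame of jig below 0.016 m and linear speed of blank below 0.01 m/s and angle between blank's own z axis and vertical below 0.05 rad and velocity of joint leaf between -0.05 and 0.05 rad/s); the robot touches nothing.
It fails at once if the blank was lifted (z of blank in the frame of jig above 0.022 m).
It fails at once if the template was pinched: gripped between the fingers with more than 12 N (contact force between the fingers and template above 12 N and z of the grasp point in the frame of template between -0.006 and 0.006 m and y of the grasp point in the frame of template between 0 and 0.122 m and x of the grasp point in the frame of template between -0.058 and 0.058 m).
It fails at once if another thing on the bench was knocked, moved or picked up (more than 30 mm) (distance of any of clamps, jar, roller, bench_hook from where it was at the start of the episode above 0.03 m).
It also fails if it takes over 58 s, if anything falls off the work surface, if the arm or the gripper's body presses on something with over 40 N, if the wrist force passes 120 N, or if a joint passes its speed limit or range.

### The arm

A 6-joint arm with a two-finger parallel gripper is mounted at the origin on the work surface. World frame = base frame: x ahead of the robot, y to its left, z up, the work surface at z = 0. Lengths are in mm, angles in rad, forces in N, time in s.
With the tool pointing down it reaches from about 350 to 975 mm from the base axis. Payload 7.1 kg.
Tool frame: the origin (TCP) lies at the very end of the fingers, on their centre line; the grasp point (between the pads) lies 19 mm behind it; x points along the fingers, z is the direction in which the jaws open and shut, and the axes are right-handed (so a half turn about x gives the same grasp; the last joint's range is limited). The gripper opens to 88 mm and grips with 3 to 60 N. Pads are 20 mm wide; open, the fingers measure 115 mm over their backs; the gripper's body (75 mm by 178 mm) begins 61 mm behind the grasp point.
Start: joints at [-0.019, 0.423, 1.63, -0, 1.089, -0.019], TCP at [624.984, 0.026, 200.675] pointing down, gripper open.
Joint ranges: [-3, 3], [-0.9, 2.11], [0.09, 2.58], [-1.31, 4.45], [0.11, 2.69], [-2.54, 2.54]. Speed limits (rad/s): [2.39, 2.39, 3.01, 3.14, 3.14, 3.14].

### API

Orientations are given as a rotation vector (axis times angle).
In Python, from workcell import * gives the robot as it stands.
- The arm moves only by the shell command python3 -m crank 'ROWS'. ROWS is JSON, a list of rows, each a list of 3 entries, a list of its own where there are three numbers: the shift along the tool's x, y, z in cm, then the turn, a rotation vector about the tool's x, y, z in degrees, then the finger opening in cm, from 0 to 8.78. In form: [[[dx, dy, dz], [rx, ry, rz], claw], ...]. A call has 1 to 5 rows; each row shifts and turns the commanded pose from where the row before left it, along the tool's axes as they then stand; what a row does not reach is not made up. A row lasts 1/8 s, in which the tool goes at most 62.5 mm and 10.7 degrees, less where a joint would pass 70% of its speed; a pose out of reach is approached as far as the arm can. A call with a gripper value outside its range is refused whole. The fingers move at their own pace and stop on an object; the grip force is fixed at half the most. Time passes only in rows, so rows that do not move let the fingers close. It gives the time, the measured TCP pose, the force and the opening at its end, in the units of the state.
- get_obs(): the state, without advancing time (a new reading comes with each control period).
- get_image(name): name is "scene" or "side" or "wrist"; returns a dict with "pixels" (384x512x3 uint8, red, green, blue), "mtx" (3x3 intrinsics, pixels), "view" (4x4, takes a point from world to camera coordinates). Camera axes: x right, y down, z forward; pixel columns grow to the right and rows downward; lengths in mm; the calibration is good to about 2 mm. A picture is of the moment at which its call begins. There is no depth.
- close_job(): hands the job in, once; it reports no verdict.
The state is a dict: "t": time; "qpos": joint angles; "qvel": joint speeds; "joint_torque": joint torques, N m; "ee_pos": TCP position; "orientation": TCP orientation; "ft_force": force on the tool from outside, world axes, zero at the start; "moment": the same for the moment, N m; "width": finger opening in mm.
Only numpy, scipy, OpenCV 4.12 (cv2) and the standard library are available. Lean on these libraries where they do the work, as an engineer would, in place of code of your own. Each camera call takes 0.05 s, during which the arm holds its last target.

## Working session

There is one attempt and no reset: what is moved stays moved. The work goes in short steps, Python scripts to look and compute and a shell command to move; the robot and the scene stay as the last step left them, time stands still between calls to the robot, and variables do not carry over. Pictures are saved under pics/ and viewed, and the job is handed in when it is done.

```bash
mkdir -p pics; ls; python3 - <<'E'
from workcell import *
import cv2,numpy as np
o=get_obs();print({k:np.round(v,3).tolist() for k,v in o.items()})
for n in ["scene","side","wrist"]:
    i=get_image(n);cv2.imwrite(f"pics/{n}0.png",i["pixels"][:,:,::-1]);print(n,i["mtx"].round(1).tolist(),i["view"].round(3).tolist())
E
```

```text
pics
{'t': 0.0, 'qpos': [-0.019, 0.424, 1.631, -0.0, 1.089, -0.019], 'qvel': [-0.0, 0.0, 0.0, 0.0, 0.0, 0.0], 'joint_torque': [0.001, -54.462, -27.367, 0.064, 0.023, -0.0], 'ee_pos': [624.428, 0.035, 199.924], 'orientation': [0.0, 1.572, 0.0], 'ft_force': [0.523, 0.652, 0.205], 'moment': [-0.012, 0.031, 0.008], 'width': 87.963}
scene [[402.9, 0.0, 256.7], [0.0, 402.9, 187.8], [0.0, 0.0, 1.0]] [[0.781, 0.625, 0.016, -381.035], [0.437, -0.528, -0.728, -210.936], [-0.446, 0.575, -0.686, 1799.544], [0.0, 0.0, 0.0, 1.0]]
side [[422.9, 0.0, 250.5], [0.0, 422.9, 187.8], [0.0, 0.0, 1.0]] [[0.763, -0.647, 0.001, -429.298], [-0.435, -0.514, -0.739, 261.649], [0.479, 0.564, -0.673, 1405.598], [0.0, 0.0, 0.0, 1.0]]
wrist [[295.6, 0.0, 253.5], [0.0, 295.6, 191.8], [0.0, 0.0, 1.0]] [[1.0, 0.0, -0.002, -624.101], [0.001, -0.953, 0.303, -38.101], [-0.002, -0.303, -0.953, 393.097], [0.0, 0.0, 0.0, 1.0]]
```

View pics/scene0.png

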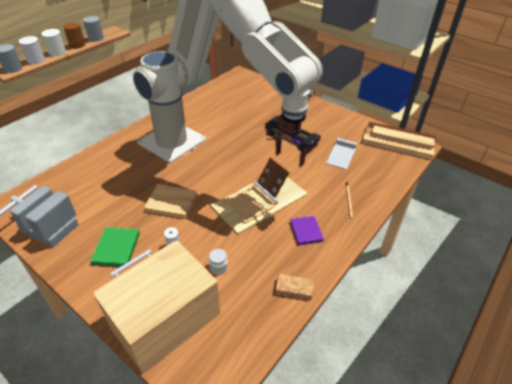

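View pics/side0.png

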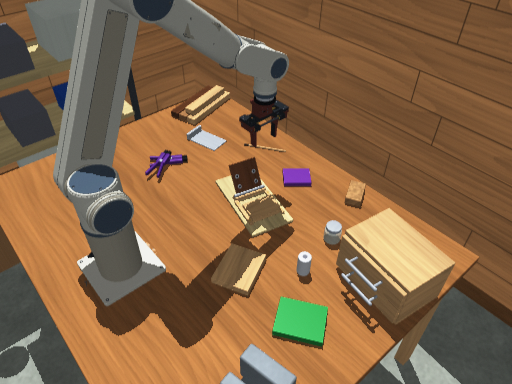

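View pics/wrist0.png

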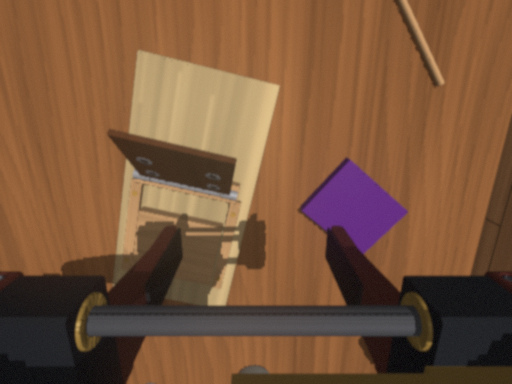

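```bash
python3 - <<'E'
import cv2,numpy as np
a=cv2.imread("pics/side0.png");b=cv2.imread("pics/scene0.png")
A=cv2.resize(a[145:305,200:310],None,fx=4,fy=3.7,interpolation=3)
B=cv2.resize(b[140:240,135:315],None,fx=4.4,fy=4.4,interpolation=3)
cv2.imwrite("pics/sidez.png",A[:600]);cv2.imwrite("pics/scenez.png",B)
w=cv2.imread("pics/wrist0.png");cv2.imwrite("pics/wristz.png",cv2.resize(w[110:310,90:290],None,fx=3,fy=3,interpolation=3))
E
```

```text
(no output)
```

View pics/sidez.png

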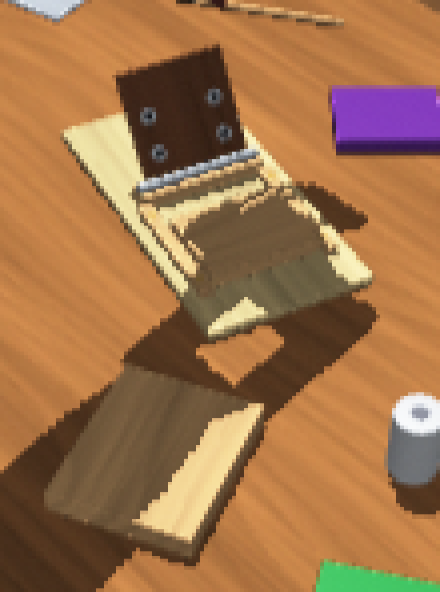

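View pics/scenez.png

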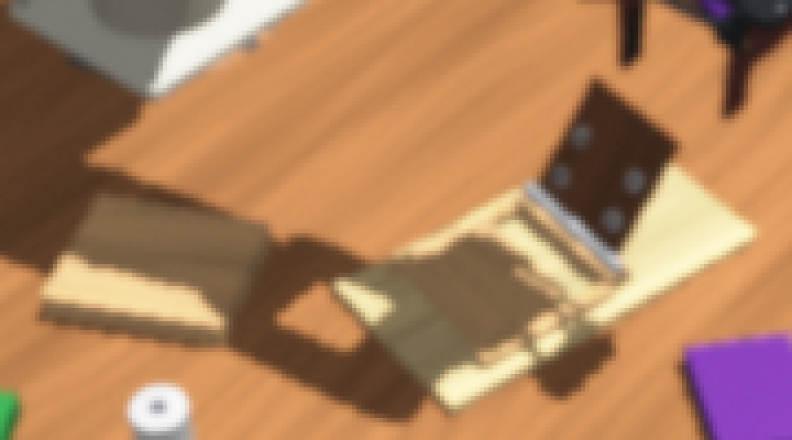

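View pics/wristz.png

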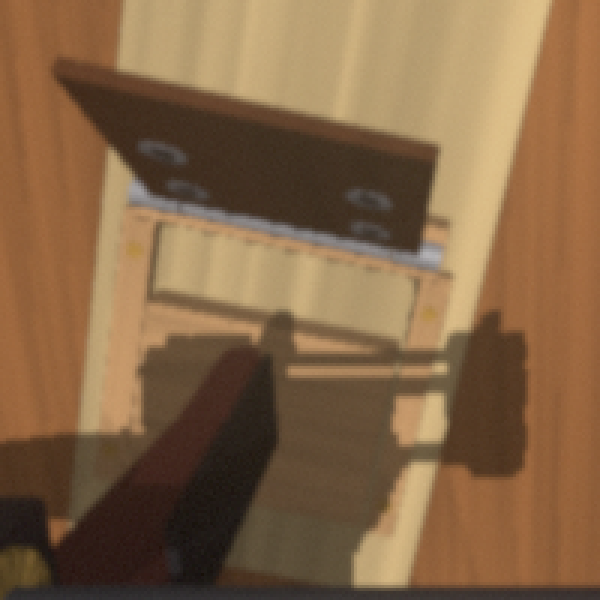

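```bash
cat > h.py <<'E'
from workcell import *
import cv2,numpy as np
def ray(c,uv,z):
    K,V=np.array(c["mtx"]),np.array(c["view"]);R,t=V[:3,:3],V[:3,3]
    o=-R.T@t;d=R.T@np.linalg.solve(K,[uv[0],uv[1],1]);return (o+d*(z-o[2])/d[2])
def proj(c,P):
    K,V=np.array(c["mtx"]),np.array(c["view"]);p=V[:3,:3]@np.asarray(P,float)+V[:3,3];p=K@p;return p[:2]/p[2]
E
python3 - <<'E'
from h import *
C={n:get_image(n) for n in("scene","side","wrist")}
for n,uv,z,l in [("wrist",(139,51),12,"board -x+y"),("wrist",(279,85),12,"board +x+y"),("wrist",(226,305),12,"board +x-y"),
 ("scene",(307,192.7),12,"b +x+y"),("scene",(236.8,233.6),12,"b +x-y"),("scene",(210.7,204.8),12,"b -x-y"),
 ("side",(215.5,181.5),12,"b -x+y"),("side",(251,237),12,"b -x-y"),("side",(293,220),12,"b +x-y"),
 ("wrist",(134.3,175),33,"hinge -x"),("wrist",(236.7,197.3),33,"hinge +x"),
 ("wrist",(139.3,210),30,"blank -x inner"),("wrist",(221.7,225),30,"blank +x inner"),
 ("wrist",(214.7,283),30,"blank outer")]:
    print(n,l,ray(C[n],uv,z).round(1))
E
```

```text
wrist board -x+y [492.7 134.2  12. ]
wrist board +x+y [654.8  97.4  12. ]
wrist board +x-y [ 583. -215.   12.]
scene b +x+y [659.8  95.1  12. ]
scene b +x-y [ 585.  -231.8   12. ]
scene b -x-y [ 419.4 -187.8   12. ]
side b -x+y [487.3 129.   12. ]
side b -x-y [ 405.8 -187.8   12. ]
side b +x-y [ 576.  -224.7   12. ]
wrist hinge -x [478.1  -7.5  33. ]
wrist hinge +x [603.4 -36.4  33. ]
wrist blank -x inner [477.6 -54.7  30. ]
wrist blank +x inner [582.9 -75.7  30. ]
wrist blank outer [ 570.3 -163.9   30. ]
```

```bash
cat >> h.py <<'E'
YAW=np.deg2rad(-13.2);J0=np.array([541,-22,0.]);EX=np.array([np.cos(YAW),np.sin(YAW),0]);EY=np.array([-EX[1],EX[0],0])
RJ=np.stack([EX,EY,[0,0,1]])
def toJ(p): return RJ@(np.asarray(p,float)-J0)
def toW(p): return RJ.T@np.asarray(p,float)+J0
def planex(c,uv,xj):
    a=toJ(ray(c,uv,0));b=toJ(ray(c,uv,200));s=(xj-a[0])/(b[0]-a[0]);return a+s*(b-a)
def planey(c,uv,yj):
    a=toJ(ray(c,uv,0));b=toJ(ray(c,uv,200));s=(yj-a[1])/(b[1]-a[1]);return a+s*(b-a)
def tool():
    o=get_obs();print("t",o["t"],"tcpJ",toJ(o["ee_pos"]).round(1),"F",np.round(o["ft_force"],1),"w",round(float(o["width"]),1));return o
E
python3 - <<'E'
from h import *
C={n:get_image(n) for n in("scene","side","wrist")}
for n,uv,x in [("wrist",(108.3,130),-55),("wrist",(235.7,160),55),("scene",(595/4.4+135,78/4.4+140),-55),("scene",(678/4.4+135,148/4.4+140),55),
 ("side",(116/4+200,75/3.7+145),-55),("side",(220/4+200,47/3.7+145),55)]:
    p=planex(C[n],uv,x);print(n,x,p.round(1),"theta",np.arctan2(p[2]-33,p[1]).round(3),"r",np.hypot(p[2]-33,p[1]).round(1))
# other things positions
print(toW([0,-165,80]),toW([0,-165,17]),toW([0,-112,17]),toW([0,130,180]))
tool()
for n,uv,z in [("wrist",(134.3,175),33),("wrist",(236.7,197.3),33)]: print(toJ(ray(C[n],uv,z)).round(1))
E
```

```text
wrist -55 [-55.   68.3 133.5] theta 0.974 r 121.6
wrist 55 [ 55.   76.4 174.2] theta 1.075 r 160.6
scene -55 [-55.   70.6 126.1] theta 0.922 r 116.8
scene 55 [ 55.   68.6 124.3] theta 0.926 r 114.2
side -55 [-55.   64.5 135.7] theta 1.01 r 121.3
side 55 [ 55.   64.6 132.2] theta 0.993 r 118.4
[ 503.32210643 -182.64051897   80.        ] [ 503.32210643 -182.64051897   17.        ] [ 515.42470255 -131.04083712   17.        ] [570.68561311 104.56525737 180.        ]
t 0.45 tcpJ [ 76.7  40.6 200.6] F [-0.5 -1.2 -0.4] w 87.7
[-64.4  -0.3  33. ]
[64.3  0.2 33. ]
```

```bash
python3 -m crank '[[[0,-3.66,-2.42],[0,0,0],6],[[0,-3.66,-2.42],[0,0,0],6],[[0,-3.66,-2.42],[0,0,0],6],[[0,-3.66,-2.42],[0,0,0],6],[[0,-3.66,-2.42],[0,0,0],6]]'; python3 -m crank '[[[0,0,0],[6.6,0,0],6],[[0,0,0],[6.6,0,0],6],[[0,0,0],[0,0,0],6],[[0,0,0],[0,0,0],6]]'; python3 -c "
from h import *
o=tool();import scipy.spatial.transform as s;print(RJ@s.Rotation.from_rotvec(o['orientation']).as_matrix())
i=get_image('wrist');cv2.imwrite('pics/w1.png',i['pixels'][:,:,::-1])
i=get_image('side');cv2.imwrite('pics/s1.png',cv2.resize(i['pixels'][120:300,170:380,::-1],None,fx=3.3,fy=3.3,interpolation=3))"
```

```text
t: 1.08
ee_pos: [503.2, -184.1, 200.9]
orientation: [-0.0, 1.57, -0.0]
ft_force: [0.2, -0.6, -0.9]
width: 60.3
t: 1.58
ee_pos: [504.0, -182.9, 200.7]
orientation: [0.179, 1.563, -0.179]
ft_force: [0.1, -0.2, -0.0]
width: 60.0
t 1.575 tcpJ [   0.8 -165.1  200.7] F [ 0.1 -0.2 -0. ] w 60.0
[[ 2.95873334e-05 -2.37924061e-03  9.99997169e-01]
 [ 1.88588794e-05  9.99997169e-01  2.37924005e-03]
 [-9.99999999e-01  1.87884306e-05  2.96321195e-05]]
```

View pics/w1.png

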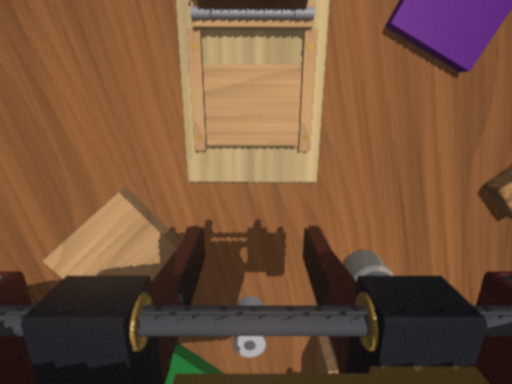

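View pics/s1.png

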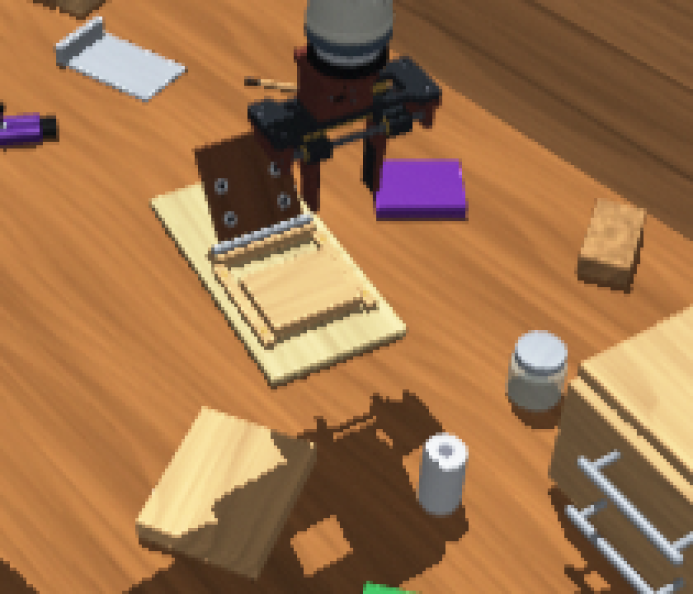

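The wrist view (and enlarged side crop) shows the jig squared up in the image. There are four block-like things:
- Plywood in the channel, wrist (252,105).
- A larger plywood piece on the bench, wrist (120,240).
- A purple one at (450,30).
- A green one at (190,365).

The blank is the one in the channel: plywood colour, and the smaller of the two.

```bash
python3 -c "
from h import *
c=get_image('wrist');a=cv2.imread('pics/w1.png')
cv2.imwrite('pics/w1z.png',cv2.resize(a[0:190,170:340],None,fx=3.1,fy=3.1,interpolation=3))
for uv,z in [((203,65),30),((301,65),30),((204,147),30),((300,147),30),((188,182),12),((317,182),12),((191,14),33),((314,14),33)]: print(uv,toJ(ray(c,uv,z)).round(1))
"
```

```text
(203, 65) [-55.4 -47.5  30. ]
(301, 65) [ 53.4 -47.4  30. ]
(204, 147) [ -58.8 -138.7   30. ]
(300, 147) [  56.8 -138.5   30. ]
(188, 182) [ -85.1 -187.6   12. ]
(317, 182) [  84.2 -187.3   12. ]
(191, 14) [-65.1   1.6  33. ]
(314, 14) [64.1  1.8 33. ]
```

View pics/w1z.png

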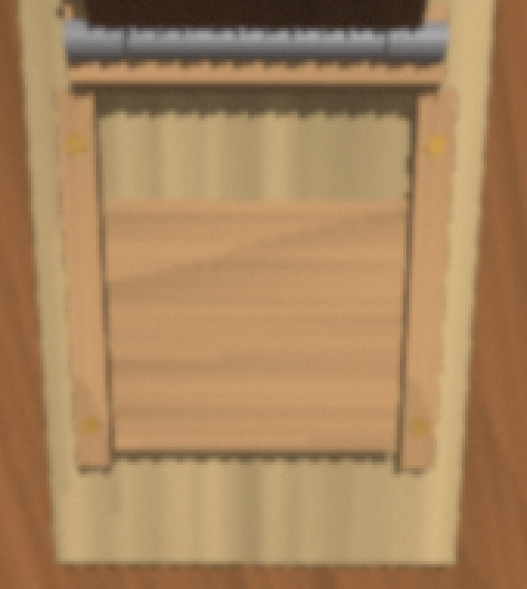

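```bash
python3 -m crank '[[[5,0,0],[0,0,0],6],[[5,0,0],[0,0,0],6],[[5,0,0],[0,0,0],6],[[2,0,0],[0,0,0],6],[[1.2,0,0],[0,0,0],6]]'; python3 -m crank '[[[0,0,0],[0,0,0],6],[[0,0.5,0],[0,0,0],6],[[0,0.5,0],[0,0,0],6]]'; python3 -c "
from h import *
tool()
i=get_image('wrist');cv2.imwrite('pics/w2.png',i['pixels'][:,:,::-1])"
```

```text
t: 2.35
ee_pos: [503.5, -182.6, 17.4]
orientation: [0.181, 1.565, -0.18]
ft_force: [0.0, 0.1, 0.3]
width: 59.9
t: 2.72
ee_pos: [507.1, -173.2, 19.7]
orientation: [0.181, 1.561, -0.181]
ft_force: [-0.0, -0.9, 0.2]
width: 60.2
t 2.725 tcpJ [   1.5 -154.9   19.7] F [-0.  -0.9  0.2] w 60.2
```

View pics/w2.png

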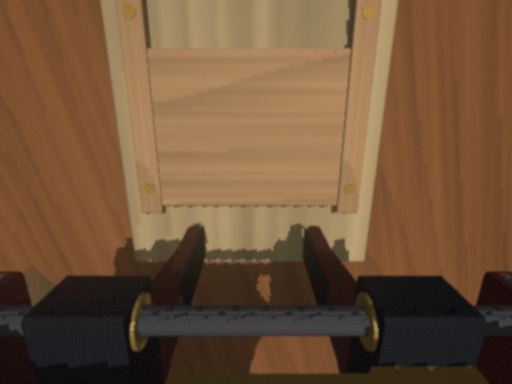

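```bash
python3 -m crank '[[[0,0.5,0],[0,0,0],6],[[0,0.5,0],[0,0,0],6],[[0,0.5,0],[0,0,0],6],[[0,0.5,0],[0,0,0],6],[[0,0.5,0],[0,0,0],6]]'; python3 -m crank '[[[0,0.4,0],[0,0,0],6],[[0,0.4,0],[0,0,0],6]]';python3 -m crank '[[[0,0.3,0],[0,0,0],6],[[0,0,0],[0,0,0],6]]'; python3 -c "
from h import *
tool()
i=get_image('wrist');cv2.imwrite('pics/w3.png',i['pixels'][:,:,::-1])"
```

```text
t: 3.4
ee_pos: [512.1, -148.5, 18.6]
orientation: [0.181, 1.563, -0.181]
ft_force: [0.3, 0.8, -0.8]
width: 60.0
t: 3.65
ee_pos: [513.8, -140.8, 18.6]
orientation: [0.181, 1.563, -0.181]
ft_force: [0.1, -0.6, 0.0]
width: 59.9
t: 3.9
ee_pos: [514.5, -138.0, 18.7]
orientation: [0.181, 1.563, -0.181]
ft_force: [0.2, -0.9, 0.2]
width: 60.2
t 3.9 tcpJ [   0.7 -119.    18.7] F [ 0.2 -0.9  0.2] w 60.2
```

View pics/w3.png

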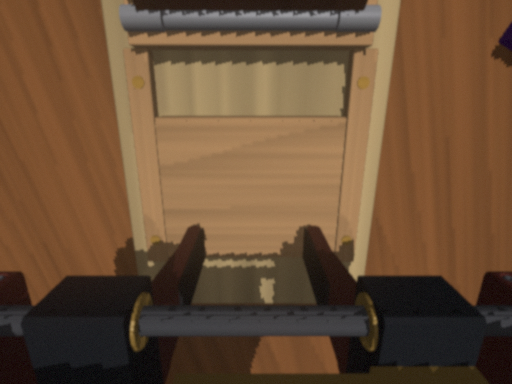

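```bash
python3 -c "
from h import *
c=get_image('wrist')
for uv,z in [((250,117),30),((250,254),30),((250,40),30),((250,20),33)]: print(uv,toJ(ray(c,uv,z)).round(1))
print(proj(c,get_obs()['ee_pos']))
for x in(-30,30):
  for y in (-129,-119,-109): print(x,y,proj(c,toW([x,y,18.7])).round(), proj(c,toW([x,y,30])).round())
"
```

```text
(250, 117) [ -1.  -46.7  30. ]
(250, 254) [  -1.3 -134.6   30. ]
(250, 40) [-0.9 -7.1 30. ]
(250, 20) [-0.8  1.6 33. ]
[253.15825359 225.57307479]
-30 -129 [209. 239.] [206. 246.]
-30 -119 [208. 225.] [205. 232.]
-30 -109 [207. 212.] [205. 218.]
30 -129 [295. 239.] [298. 246.]
30 -119 [296. 225.] [299. 233.]
30 -109 [297. 212.] [299. 218.]
```

```bash
python3 -c "
from h import *
i=get_image('side');cv2.imwrite('pics/s3.png',cv2.resize(i['pixels'][130:260,200:320,::-1],None,fx=4.5,fy=4.5,interpolation=3))
i=get_image('scene');cv2.imwrite('pics/c3.png',cv2.resize(i['pixels'][120:250,190:320,::-1],None,fx=4.5,fy=4.5,interpolation=3))
tool()"
```

```text
t 4.1 tcpJ [   0.7 -119.3   18.7] F [-0.7 -0.1 -0.4] w 60.2
```

View pics/s3.png

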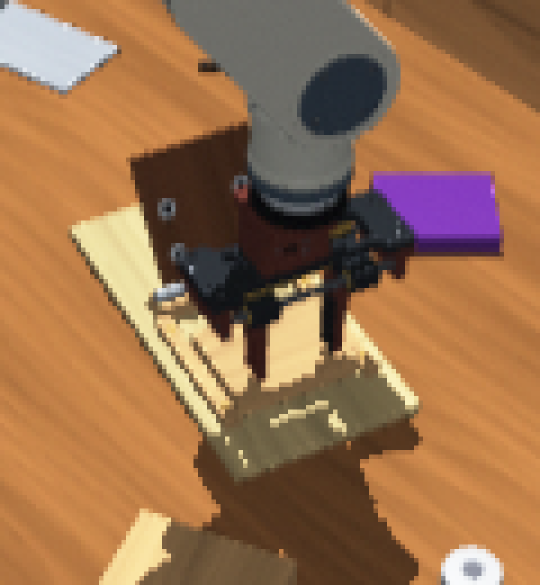

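View pics/c3.png

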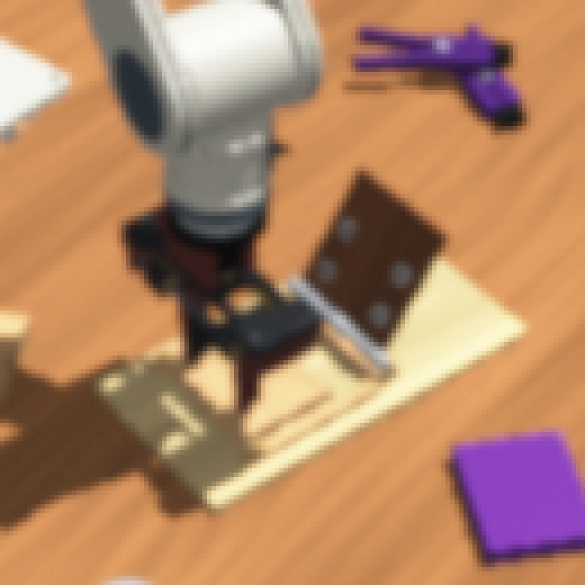

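```bash
python3 -c "
from h import *
c=get_image('wrist')
for v in(48,207): 
  p=toJ(ray(c,(250,v),31));p[1]-=35.9;print(v,p.round(1))
print(toJ(ray(c,(155,245),22)),toJ(ray(c,(347,245),22)), toJ(ray(c,(157,117),30)),toJ(ray(c,(346,117),30)))
s=get_image('side');k=get_image('scene')
for P in ([-30,-119,18.7],[30,-119,18.7],[-55,-137,30],[55,-137,30],[-55,-102,30],[55,-102,30],[-55,-47,30],[55,-47,30]):
  print(P,((proj(s,toW(P))-[200,130])*4.5).round(),((proj(k,toW(P))-[190,120])*4.5).round())
cv2.imwrite('pics/w4.png',cv2.resize(c['pixels'][90:290,130:370,::-1],None,fx=3.2,fy=3,interpolation=3))
"
```

```text
48 [ -0.9 -47.2  31. ]
207 [  -1.2 -137.2   31. ]
[ -66.3902803  -132.38660636   22.        ] [  64.90877646 -132.34633506   22.        ] [-54.05622098 -46.87413364  30.        ] [ 53.74690327 -46.87787995  30.        ]
[-30, -119, 18.7] [258. 388.] [198. 374.]
[30, -119, 18.7] [322. 364.] [242. 416.]
[-55, -137, 30] [241. 403.] [162. 357.]
[55, -137, 30] [360. 359.] [242. 435.]
[-55, -102, 30] [221. 375.] [197. 339.]
[55, -102, 30] [339. 332.] [277. 415.]
[-55, -47, 30] [191. 333.] [249. 311.]
[55, -47, 30] [307. 292.] [331. 385.]
```

View pics/w4.png

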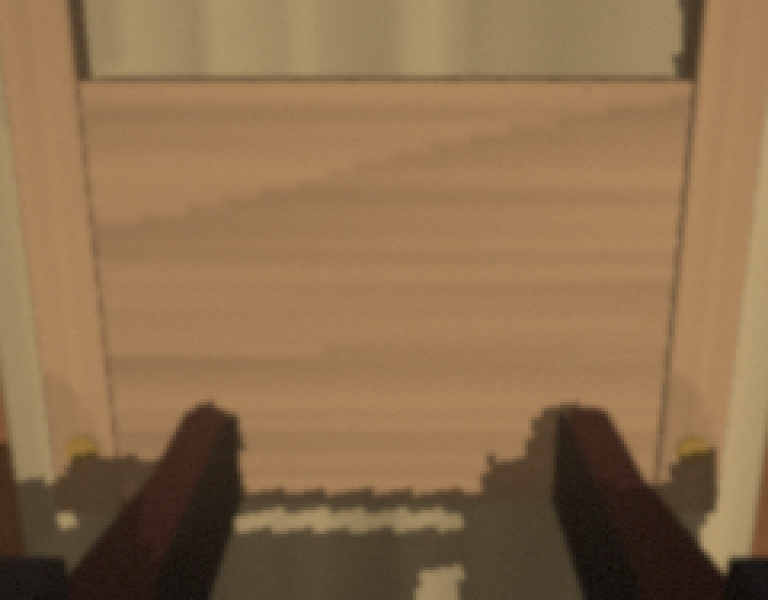

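```bash
python3 -c "
from h import *
o=tool();p=toJ(o['ee_pos'])
out=[]
for n in('side','scene'):
  c=get_image(n);u=proj(c,o['ee_pos']);x0,y0=int(u[0])-24,int(u[1])-36
  im=cv2.resize(c['pixels'][y0:y0+48,x0:x0+48,::-1],None,fx=8,fy=8,interpolation=cv2.INTER_NEAREST).copy()
  for dx in(-30,-43.5,30,43.5):
    for dy in(-10,10):
      for dz,col in((0,(0,255,0)),(30,(255,255,0))):
        q=(proj(c,toW(p+[dx,dy,dz]))-[x0,y0]+.5)*8;cv2.circle(im,tuple(int(v) for v in q),3,col,-1)
  out.append(im)
cv2.imwrite('pics/tip.png',np.hstack(out))
c=get_image('wrist');im=c['pixels'][:,:,::-1].copy()
for dx in(-30,-43.5,30,43.5):
    for dy in(-10,10):
      for dz,col in((0,(0,255,0)),(30,(255,255,0))):
        q=proj(c,toW(p+[dx,dy,dz]));cv2.circle(im,tuple(int(v) for v in q),1,col,-1)
cv2.imwrite('pics/tipw.png',cv2.resize(im[150:340,100:400],None,fx=2.6,fy=2.6))
"
```

```text
t 4.25 tcpJ [   0.7 -119.3   18.7] F [ 0.2 -0.7 -1. ] w 60.1
```

View pics/tip.png

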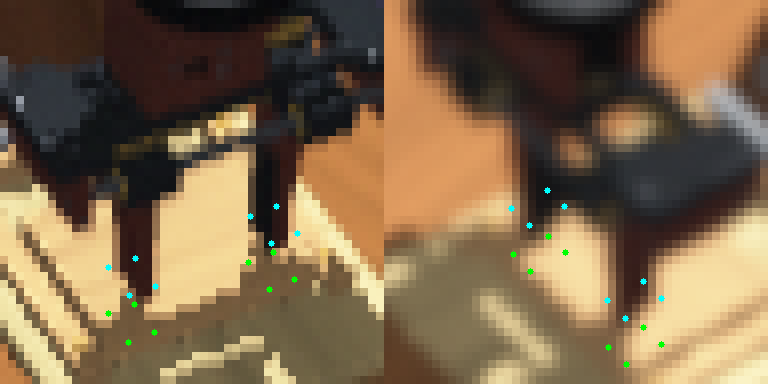

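View pics/tipw.png

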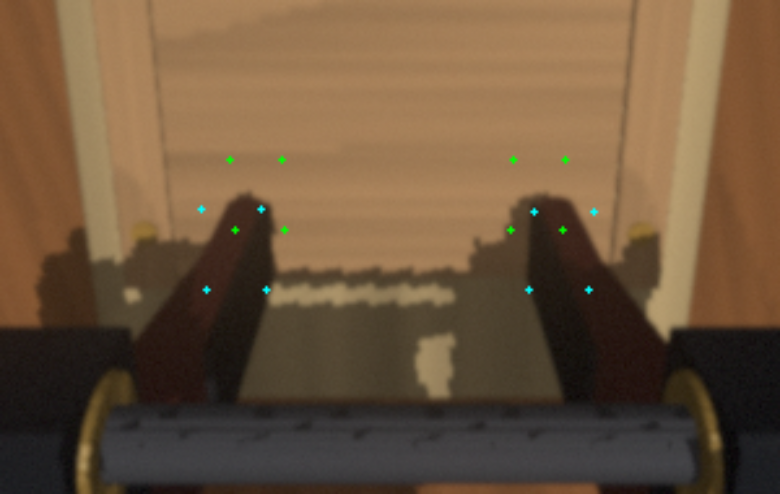

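The reported TCP and the pictures disagree: the visible fingertips sit about 25 mm above where the reported TCP projects. The fingers passed over the blank without touching it, and the blank is unmoved. I'll back off outside the blank and feel for the board.

```bash
python3 -m crank '[[[0,-1.6,0],[0,0,0],6],[[0,-1.6,0],[0,0,0],6],[[0,-1.6,0],[0,0,0],6],[[0,0,0],[0,0,0],6]]'; python3 -m crank '[[[0.3,0,0],[0,0,0],6],[[0,0,0],[0,0,0],6]]'; python3 -m crank '[[[0.3,0,0],[0,0,0],6],[[0,0,0],[0,0,0],6]]'
```

```text
t: 4.9
ee_pos: [503.2, -186.5, 18.7]
orientation: [0.183, 1.563, -0.183]
ft_force: [0.7, 0.5, 0.3]
width: 59.9
t: 5.15
ee_pos: [503.3, -184.5, 15.4]
orientation: [0.181, 1.564, -0.18]
ft_force: [-0.1, 0.2, 0.2]
width: 59.8
t: 5.4
ee_pos: [503.4, -184.6, 12.4]
orientation: [0.181, 1.564, -0.18]
ft_force: [-0.4, -0.2, -0.2]
width: 60.1
```

```bash
python3 -m crank '[[[0.3,0,0],[0,0,0],6],[[0,0,0],[0,0,0],6]]'; python3 -m crank '[[[0.3,0,0],[0,0,0],6],[[0,0,0],[0,0,0],6]]'; python3 -c "
from h import *
o=tool();p=toJ(o['ee_pos'])
out=[]
for n in('side','scene'):
  c=get_image(n);u=proj(c,o['ee_pos']);x0,y0=int(u[0])-24,int(u[1])-36
  im=cv2.resize(c['pixels'][y0:y0+48,x0:x0+48,::-1],None,fx=8,fy=8,interpolation=cv2.INTER_NEAREST).copy()
  for dx in(-30,-43.5,30,43.5):
    for dy in(-10,10):
      for dz,col in((0,(0,255,0)),(30,(255,255,0))):
        q=(proj(c,toW(p+[dx,dy,dz]))-[x0,y0]+.5)*8;cv2.circle(im,tuple(int(v) for v in q),3,col,-1)
  out.append(im)
cv2.imwrite('pics/tip2.png',np.hstack(out))"
```

```text
t: 5.65
ee_pos: [503.4, -184.8, 9.4]
orientation: [0.181, 1.564, -0.181]
ft_force: [0.2, -0.3, 0.6]
width: 60.0
t: 5.9
ee_pos: [503.3, -184.9, 6.4]
orientation: [0.181, 1.564, -0.181]
ft_force: [0.2, -0.4, 0.0]
width: 60.1
t 5.9 tcpJ [   0.5 -167.2    6.4] F [ 0.2 -0.4  0. ] w 60.1
```

View pics/tip2.png

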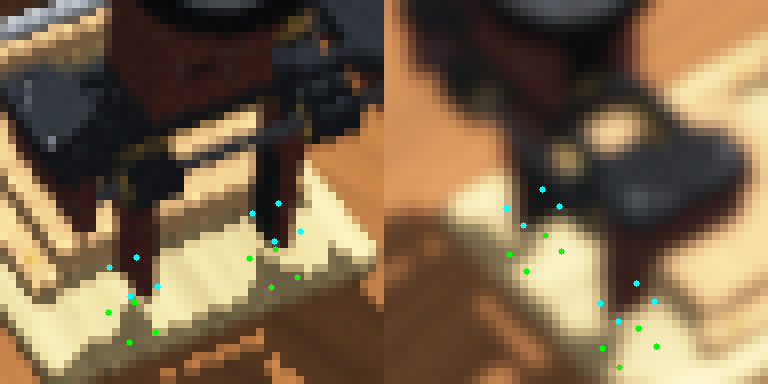

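```bash
for i in 1; do python3 -m crank '[[[0.4,0,0],[0,0,0],6],[[0,0,0],[0,0,0],6]]' | sed -n '2p;4p'; python3 -m crank '[[[0.4,0,0],[0,0,0],6],[[0,0,0],[0,0,0],6]]'| sed -n '2p;4p'; python3 -m crank '[[[0.3,0,0],[0,0,0],6],[[0,0,0],[0,0,0],6]]'| sed -n '2p;4p'; python3 -m crank '[[[0.2,0,0],[0,0,0],6],[[0,0,0],[0,0,0],6]]'| sed -n '2p;4p';  done
```

```text
ee_pos: [503.3, -184.8, 2.4]
ft_force: [-0.3, -0.1, 1.0]
ee_pos: [503.3, -184.8, -1.6]
ft_force: [-0.7, 0.8, 0.5]
ee_pos: [503.4, -184.9, -4.6]
ft_force: [0.0, -0.6, -0.4]
ee_pos: [503.4, -184.9, -6.5]
ft_force: [-0.1, -0.5, -0.1]
```

```bash
python3 -m crank '[[[0.2,0,0],[0,0,0],6],[[0,0,0],[0,0,0],6]]' | sed -n '2p;4p'; python3 -m crank '[[[0.2,0,0],[0,0,0],6],[[0,0,0],[0,0,0],6]]'| sed -n '2p;4p'; python3 -c "
from h import *
o=tool();p=toJ(o['ee_pos'])
out=[]
for n in('side','scene'):
  c=get_image(n);u=proj(c,o['ee_pos']);x0,y0=int(u[0])-24,int(u[1])-36
  im=cv2.resize(c['pixels'][y0:y0+48,x0:x0+48,::-1],None,fx=8,fy=8,interpolation=cv2.INTER_NEAREST).copy()
  for dx in(-30,-43.5,30,43.5):
    for dy in(-10,10):
      for dz,col in((20,(0,255,0)),(30,(255,255,0))):
        q=(proj(c,toW(p+[dx,dy,dz]))-[x0,y0]+.5)*8;cv2.circle(im,tuple(int(v) for v in q),3,col,-1)
  out.append(im)
cv2.imwrite('pics/tip3.png',np.hstack(out))"
```

```text
ee_pos: [503.4, -184.9, -8.5]
ft_force: [0.5, 0.2, 0.7]
ee_pos: [503.7, -185.0, -9.6]
ft_force: [-2.1, 1.0, 8.8]
t 7.5 tcpJ [   0.9 -167.2   -9.6] F [-2.1  1.   8.8] w 60.2
```

View pics/tip3.png

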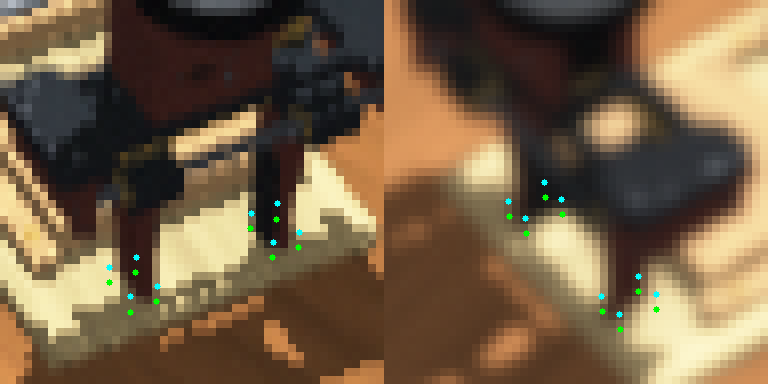

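Contact with the board comes at reported z = -9.6 (8.8 N), where the board top is at 12. So the real fingertips are about 21.5 mm behind the reported TCP. I'll raise 6 mm and push with that correction.

```bash
python3 -m crank '[[[-0.6,0,0],[0,0,0],6],[[0,0.5,0],[0,0,0],6],[[0,0.5,0],[0,0,0],6],[[0,0.5,0],[0,0,0],6],[[0,0.5,0],[0,0,0],6]]'; python3 -m crank '[[[0,0.5,0],[0,0,0],6],[[0,0.5,0],[0,0,0],6],[[0,0.5,0],[0,0,0],6]]';  python3 -c "
from h import *
o=tool()
c=get_image('wrist');cv2.imwrite('pics/w5.png',cv2.resize(c['pixels'][0:290,100:400,::-1],None,fx=2,fy=2,interpolation=3))"
```

```text
t: 8.22
ee_pos: [508.1, -165.0, -4.5]
orientation: [0.181, 1.564, -0.181]
ft_force: [0.1, -1.7, 0.1]
width: 59.9
t: 8.6
ee_pos: [511.6, -150.5, -4.4]
orientation: [0.181, 1.563, -0.181]
ft_force: [-0.9, -0.9, 0.2]
width: 60.0
t 8.6 tcpJ [   0.7 -131.8   -4.4] F [-0.9 -0.9  0.2] w 60.0
```

View pics/w5.png

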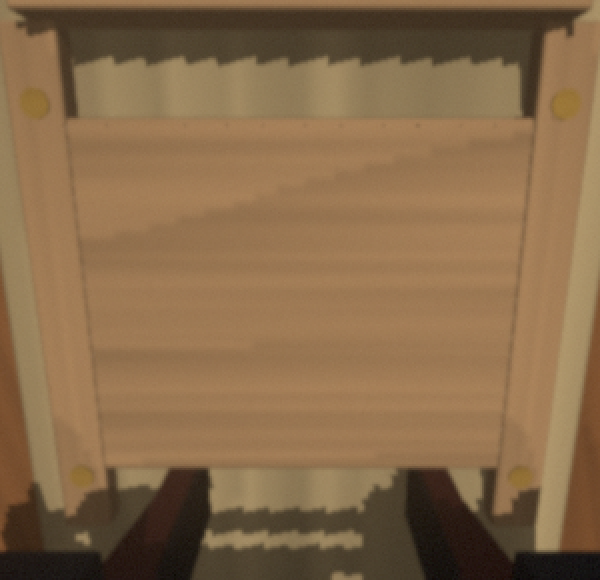

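```bash
python3 -m crank '[[[0,0.4,0],[0,0,0],6],[[0,0.4,0],[0,0,0],6],[[0,0.4,0],[0,0,0],6],[[0,0,0],[0,0,0],6]]'|sed -n '2p;4p'; python3 -m crank '[[[0,0.3,0],[0,0,0],6],[[0,0,0],[0,0,0],6]]'|sed -n '2p;4p';  python3 -m crank '[[[0,0.2,0],[0,0,0],6],[[0,0,0],[0,0,0],6]]'|sed -n '2p;4p';python3 -c "
from h import *
o=tool()
c=get_image('wrist');cv2.imwrite('pics/w6.png',cv2.resize(c['pixels'][0:290,100:400,::-1],None,fx=2,fy=2,interpolation=3))"
```

```text
ee_pos: [514.3, -138.9, -4.3]
ft_force: [-0.1, 0.3, -0.4]
ee_pos: [515.0, -136.1, -4.3]
ft_force: [0.6, -0.5, -0.6]
ee_pos: [515.4, -134.2, -4.3]
ft_force: [-0.6, -0.9, 0.1]
t 9.65 tcpJ [   0.7 -115.1   -4.3] F [-0.6 -0.9  0.1] w 59.8
```

View pics/w6.png

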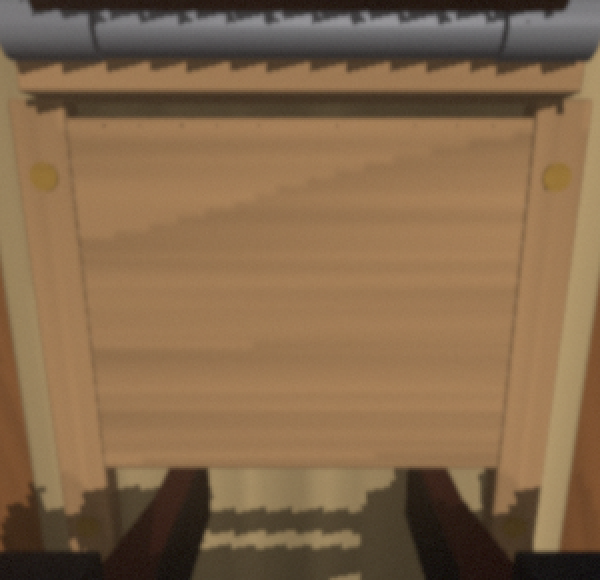

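```bash
python3 -m crank '[[[0,0.2,0],[0,0,0],6],[[0,0.2,0],[0,0,0],6],[[0,0,0],[0,0,0],6]]'|sed -n '2p;4p'; python3 -m crank '[[[0,0.1,0],[0,0,0],6],[[0,0,0],[0,0,0],6]]'|sed -n '2p;4p';  python3 -m crank '[[[0,0.1,0],[0,0,0],6],[[0,0,0],[0,0,0],6]]'|sed -n '2p;4p'
```

```text
ee_pos: [516.3, -130.2, -4.3]
ft_force: [-0.2, 0.1, -0.5]
ee_pos: [516.5, -129.4, -4.3]
ft_force: [0.1, -1.1, -0.5]
ee_pos: [516.5, -129.1, -4.3]
ft_force: [-2.5, -4.9, 0.6]
```

```bash
python3 -m crank '[[[0,0.1,0],[0,0,0],6],[[0,0,0],[0,0,0],6],[[0,0,0],[0,0,0],6]]'|sed -n '2p;4p'; python3 -c "
from h import *
o=tool()
c=get_image('wrist');cv2.imwrite('pics/w7.png',cv2.resize(c['pixels'][0:290,100:400,::-1],None,fx=2,fy=2,interpolation=3))"
```

```text
ee_pos: [516.5, -129.1, -4.3]
ft_force: [-3.4, -10.9, 0.4]
t 10.95 tcpJ [   0.6 -109.8   -4.3] F [ -3.4 -10.9   0.4] w 60.2
```

View pics/w7.png

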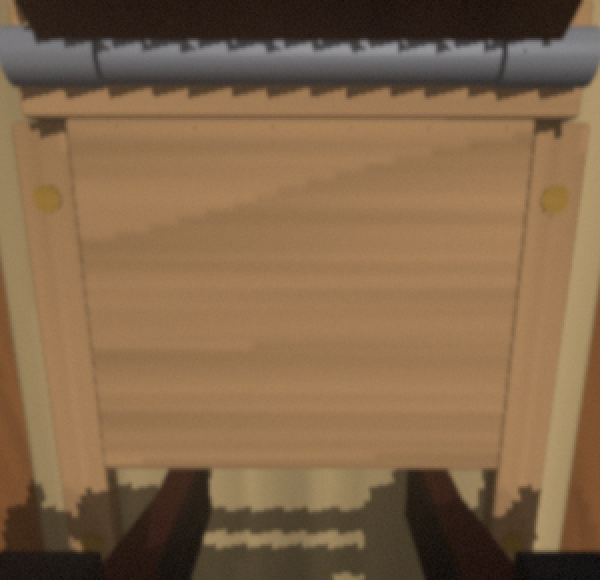

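Blank is flush with the block: no gap in the picture, and the push force rose to 11 N. Now I'll back off, rise, close the fingers and go over to the +y side.

```bash
python3 -m crank '[[[0,-1,0],[0,0,0],6],[[0,-1,0],[0,0,0],6],[[-5.8,0,0],[0,0,0],6],[[-5.8,0,0],[0,0,0],0],[[-5.9,0,0],[0,0,0],0]]'; python3 -m crank '[[[0,5.2,0],[0,0,0],0],[[0,5.2,0],[0,0,0],0],[[0,5.2,0],[0,0,0],0],[[0,5.2,0],[0,0,0],0],[[0,5.2,0],[0,0,0],0]]';python3 -m crank '[[[0,0,0],[0,0,0],0],[[0,0,0],[0,0,0],0]]'; python3 -c "
from h import *
o=tool()
for n in('side','scene'):
  c=get_image(n);u=proj(c,o['ee_pos']);x0,y0=int(u[0])-80,int(u[1])-60
  cv2.imwrite('pics/%s8.png'%n,cv2.resize(c['pixels'][max(0,y0-30):y0+170,x0:x0+180,::-1],None,fx=3,fy=3,interpolation=3))
c=get_image('wrist');cv2.imwrite('pics/w8.png',c['pixels'][:,:,::-1])"
```

```text
t: 11.62
ee_pos: [512.0, -147.1, 172.3]
orientation: [0.181, 1.564, -0.181]
ft_force: [0.4, 0.0, -0.1]
width: 43.8
t: 12.25
ee_pos: [572.0, 107.6, 170.7]
orientation: [0.181, 1.563, -0.181]
ft_force: [0.8, -0.6, -1.0]
width: 0.8
t: 12.5
ee_pos: [571.3, 105.7, 170.4]
orientation: [0.18, 1.564, -0.181]
ft_force: [0.3, -0.5, 0.2]
width: 0.5
t 12.5 tcpJ [  0.4 131.2 170.4] F [ 0.3 -0.5  0.2] w 0.5
```

View pics/side8.png

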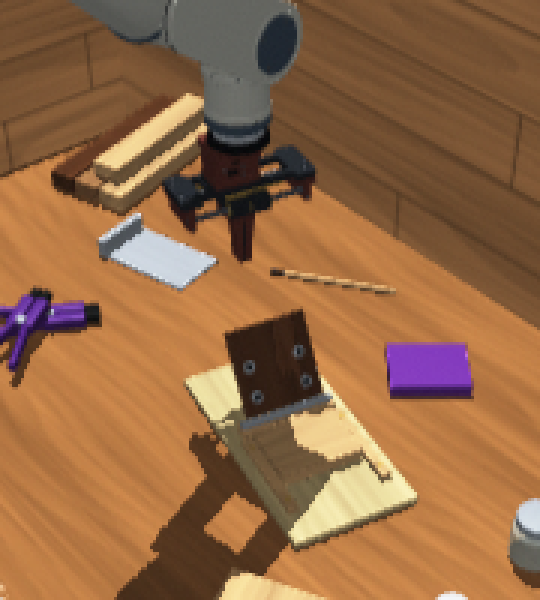

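View pics/w8.png

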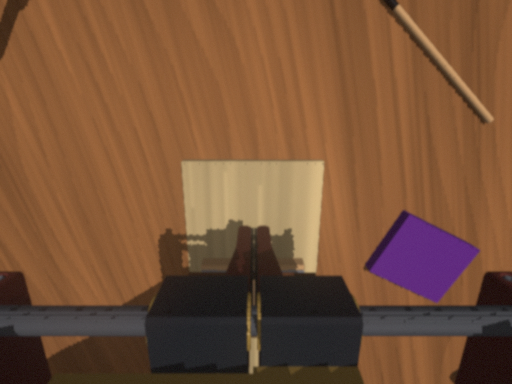

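```bash
python3 -m crank '[[[4,0,0],[0,0,0],0],[[4,0,0],[0,0,0],0],[[0,-2,0],[0,0,0],0],[[0,-2,0],[0,0,0],0],[[0,-1,0],[0,0,0],0]]'; python3 -m crank '[[[0,-1,0],[0,0,0],0],[[0,-1,0],[0,0,0],0],[[0,-1,0],[0,0,0],0]]'; python3 -c "
from h import *
o=tool()
for n in('side','scene'):
  c=get_image(n);cv2.imwrite('pics/%s9.png'%n,cv2.resize(c['pixels'][110:250,190:330,::-1],None,fx=4,fy=4,interpolation=3))"
```

```text
t: 13.28
ee_pos: [561.1, 55.7, 92.4]
orientation: [0.183, 1.56, -0.182]
ft_force: [0.1, 3.0, 1.6]
width: 0.4
t: 13.65
ee_pos: [553.6, 27.8, 91.0]
orientation: [0.181, 1.563, -0.181]
ft_force: [0.1, 2.0, 1.9]
width: 0.5
t 13.65 tcpJ [ 0.9 51.4 91. ] F [0.1 2.  1.9] w 0.5
```

View pics/side9.png

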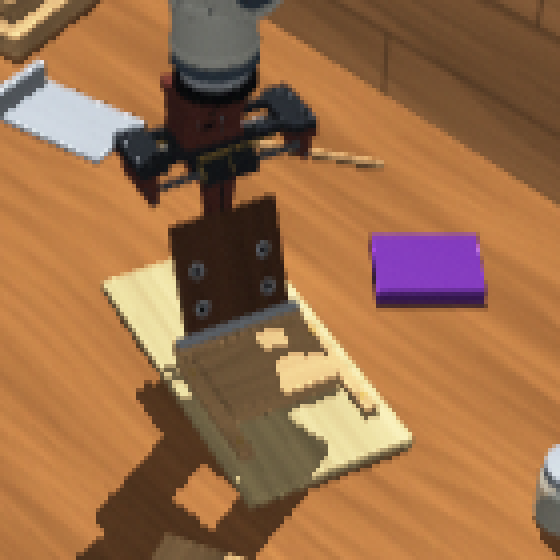

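View pics/scene9.png

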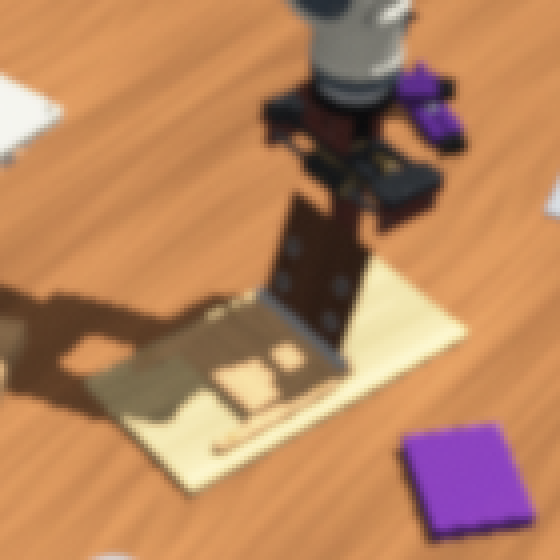

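```bash
python3 -m crank '[[[0,-1.2,0],[0,0,0],0],[[0,-1.2,0],[0,0,0],0],[[0,-1.2,0],[0,0,0],0]]'|sed -n '2p;4p'; python3 -m crank '[[[0,-1.2,0],[0,0,0],0],[[0,-1.2,0],[0,0,0],0],[[0,-1.2,0],[0,0,0],0]]'|sed -n '2p;4p'; python3 -c "
from h import *
o=tool()
c=get_image('side');cv2.imwrite('pics/side10.png',cv2.resize(c['pixels'][110:250,190:330,::-1],None,fx=4,fy=4,interpolation=3))"
```

```text
ee_pos: [545.0, -7.6, 90.6]
ft_force: [-0.2, 1.7, 0.5]
ee_pos: [536.7, -42.6, 90.6]
ft_force: [0.9, 1.4, 0.2]
t 14.5 tcpJ [  0.6 -21.   90.6] F [0.9 1.4 0.2] w 0.6
```

View pics/side10.png

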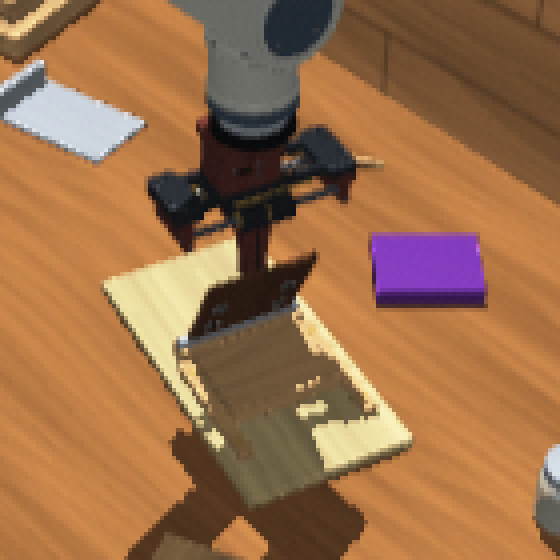

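```bash
python3 -m crank '[[[0.43,-0.73,0],[0,0,0],0],[[0.43,-0.73,0],[0,0,0],0],[[0.55,-0.65,0],[0,0,0],0],[[0.55,-0.65,0],[0,0,0],0]]'|sed -n '2p;4p'; python3 -m crank '[[[0.66,-0.53,0],[0,0,0],0],[[0.66,-0.53,0],[0,0,0],0],[[0.75,-0.39,0],[0,0,0],0],[[0.75,-0.39,0],[0,0,0],0]]'|sed -n '2p;4p'; python3 -c "
from h import *
o=tool()
c=get_image('side');cv2.imwrite('pics/side11.png',cv2.resize(c['pixels'][110:250,190:330,::-1],None,fx=4,fy=4,interpolation=3))"
```

```text
ee_pos: [530.8, -69.0, 70.6]
ft_force: [0.6, 1.3, 0.1]
ee_pos: [526.4, -86.8, 42.3]
ft_force: [-0.4, 0.1, 1.2]
t 15.55 tcpJ [  0.6 -66.4  42.3] F [-0.4  0.1  1.2] w 0.5
```

View pics/side11.png

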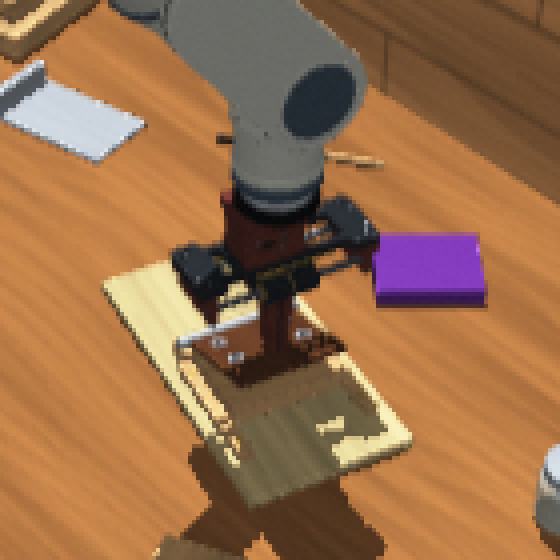

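```bash
python3 -m crank '[[[0.8,-0.25,0],[0,0,0],0],[[0.8,-0.2,0],[0,0,0],0],[[0.6,-0.1,0],[0,0,0],0],[[0.3,0,0],[0,0,0],0],[[0,0,0],[0,0,0],0]]'|sed -n '2p;4p'; python3 -m crank '[[[0.2,0,0],[0,0,0],0],[[0,0,0],[0,0,0],0]]'|sed -n '2p;4p'
```

```text
ee_pos: [525.2, -91.9, 17.6]
ft_force: [0.2, 0.6, -0.2]
ee_pos: [525.4, -91.9, 15.9]
ft_force: [-0.2, -0.1, 0.9]
```

```bash
python3 -m crank '[[[0.1,0,0],[0,0,0],0],[[0,0,0],[0,0,0],0]]'|sed -n '2p;4p'; python3 -m crank '[[[0.1,0,0],[0,0,0],0],[[0,0,0],[0,0,0],0]]'|sed -n '2p;4p'
```

```text
ee_pos: [525.4, -91.9, 14.9]
ft_force: [-0.5, -0.9, -0.3]
ee_pos: [525.4, -92.0, 14.4]
ft_force: [-1.5, 0.3, 7.1]
```

```bash
python3 -m crank '[[[0,0,0],[0,0,0],0],[[-0.3,0,0],[0,0,0],0],[[-1,0,0],[0,0,0],0],[[-5,0,0],[0,0,0],0],[[-5,0,0],[0,0,0],0]]'|sed -n '2p;4p'; python3 -m crank '[[[0,4,0],[0,0,0],0],[[0,4,0],[0,0,0],0],[[0,4,0],[0,0,0],0],[[0,4,0],[0,0,0],0],[[0,0,0],[0,0,0],0]]'|sed -n '2p;4p'; python3 -c "
from h import *
o=tool()
for n in('side','scene'):
  c=get_image(n);cv2.imwrite('pics/%s12.png'%n,cv2.resize(c['pixels'][110:250,180:330,::-1],None,fx=4.2,fy=4.2,interpolation=3))
  print(n,[ (proj(c,toW([x,y+2,z]))-[180,110]).dot(4.2*np.eye(2)).round().tolist() for x,y,z in ((-55,-120,36),(55,-120,36),(55,0,36),(-55,0,36))])"
```

```text
ee_pos: [524.9, -91.8, 128.2]
ft_force: [0.9, 0.1, -0.7]
ee_pos: [562.4, 66.0, 127.4]
ft_force: [-0.2, 0.2, -0.5]
t 18.225 tcpJ [  0.8  90.6 127.4] F [-0.2  0.2 -0.5] w 0.3
side [[299.0, 441.0], [410.0, 400.0], [345.0, 319.0], [239.0, 356.0]]
scene [[211.0, 361.0], [286.0, 433.0], [394.0, 373.0], [318.0, 305.0]]
```

View pics/side12.png

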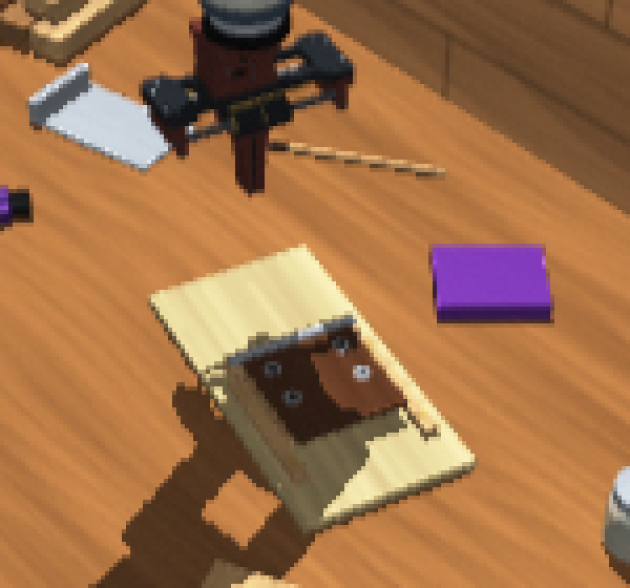

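View pics/scene12.png

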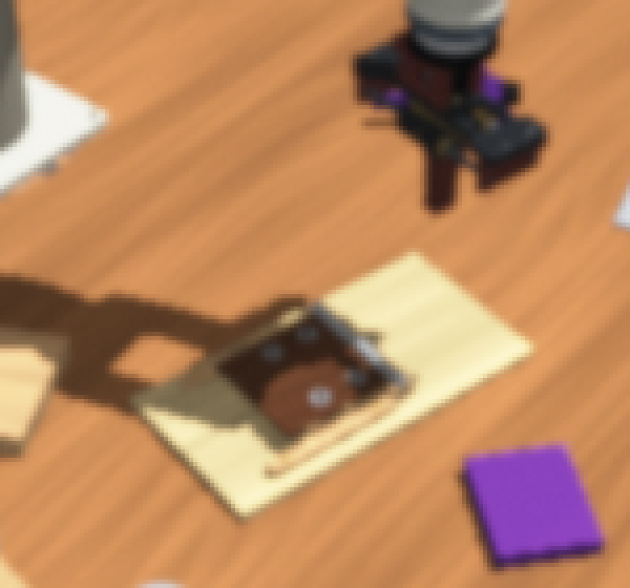

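```bash
python3 -c "
from workcell import *
print(close_job())"
```

```text
the job is handed in; nothing more can be done
None
```

The drilling jig is loaded and handed in at about 18 s of the 58 s allowed; no verdict came back.

**Blank:** I pushed it along the channel with both fingertips until the push force rose to about 11 N. The wrist picture then showed no gap to the spine block.

**Template:** With closed fingertips I pushed it over from its far side, using light forces of up to about 3 N. I then pressed it down to a firm 7 N stop, at the height expected for the template lying flat on the blank. After that I lifted the arm well clear.

**Last checks:**
- **Template flat:** its free-edge corners matched the predicted flat position to within about 2 pixels in both the side and scene views.
- **Other things on the bench:** nothing touched them as far as I could tell, and those in view had not visibly moved. I did not measure their positions.
- **Blank after the flip:** I couldn't check it directly, because the template covers it.

**What went wrong:**
- **Fingertip position:** the reported tool point did not match the pictures. The real fingertips end about 21.5 mm behind it. My first push therefore passed over the blank without touching it, and the blank did not move.
- **Correction:** I found the offset by touching the base board (8.8 N) and allowed for it from then on.
- **Pinch limit:** during the final press, the reported grasp point lay in the template's plane, so I kept that force well under 12 N.

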